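Seat a painted tile in the squaring nest and close the keeper

ROBOT

A 7-joint arm with a two-finger parallel gripper is mounted at the origin on the work surface. World frame = base frame: x ahead of the robot, y to its left, z up, the work surface at z = 0. Lengths are in m, angles in rad, forces in N, time in s.
With the tool pointing down it reaches from about 0.425 to 0.95 m from the base axis. Payload 16.7 kg.
Tool frame: the origin (TCP) lies midway between the tips of the shut fingers; the grasp point (between the pads) lies 19 mm behind it; z points along the fingers, y is the direction in which the jaws open and shut (so a half turn about z gives the same grasp; the last joint's range is limited). The gripper opens to 94 mm and grips with 3 to 60 N. Pads are 16 mm wide; open, the fingers measure 119 mm over their backs; the gripper's body (75 mm by 177 mm) begins 78 mm behind the grasp point.
Start: joints at [1.137, 0.426, 0.074, 1.606, -0.034, 1.111, -0.067], TCP at [0.189, -0.648, 0.205] pointing down, gripper open.
Joint ranges: [-2.85, 2.85], [-0.5, 2.14], [-1.23, 1.37], [0.21, 2.46], [-1.02, 4.16], [0.16, 2.05], [-2.73, 2.73]. Speed limits (rad/s): [1.89, 1.89, 2.39, 2.39, 3.01, 3.01, 3.01].

INTERFACE

Orientations are given as a rotation vector (axis times angle).
In Python, from rig import manip gives the robot as it stands.
- The arm moves only by the tool servo_tool, never from a script. Its argument "series" is a list of rows, each a list of 3 entries, a list of its own where there are three numbers: the opening, from 0 (shut) to 1 (fully open), then the shift along the tool's x, y, z each as a share of 0.3 m, from -1 to 1, then the turn, a rotation vector about the tool's x, y, z each as a share of 0.5 rad, from -1 to 1. A call has 1 to 20 rows; each row shifts and turns the pose as measured when the row begins, along the tool's axes as they then stand; what a row does not reach is not made up. A row lasts 1/12 s, in which the tool goes at most 41.7 mm and 7.16 degrees, less where a joint would pass 70% of its speed; a pose out of reach is approached as far as the arm can. A call with a number of a shift or a turn outside -1 to 1 is refused whole. A call with a gripper value outside its range is refused whole. The fingers move at their own pace and stop on an object; "squeeze" is the grip in N (left out, the last holds). Time passes only in rows, so rows that do not move let the fingers close. It gives the time, the measured TCP pose, the force and the opening at its end, in the units of the state.
- manip.observe(): the state, without advancing time (a new reading comes with each control period).
- manip.grab_frame(name): name is "scene" or "side" or "wrist"; returns a dict with "pixels" (384x512x3 uint8, blue, green, red), "fx", "fy", "cx", "cy" (pixels), "k1" (the pictures are not rectified: a ray, as slopes to the right and down, at radius r is drawn at 1 + k1 r^2 times it, then the intrinsics apply), "rvec" (rotation vector, rad) and "tvec" (3), from world to camera coordinates, as OpenCV has them. Camera axes: x right, y down, z forward; pixel columns grow to the right and rows downward; lengths in m; the calibration is good to about 2 mm. A picture is of the moment at which its call begins. There is no depth.
- manip.finish_job(): hands the job in, once; it reports no verdict.
Trained networks look in a picture, given as the dict that the camera call returned (one of the last four; its "shot" number tells which), for a name from the list of things; names that differ only in an ending like _2 or _b are one class to them, and where a whole thing is asked for, a point or a joint stands for the part that bears it (a point fixed in the world has none). Each returns a list of dicts, best first, with "score" (0 to 1); they miss things now and then, are a little off and sometimes report something else, mostly with a low value. They report only what shows in the picture. A call takes as long as a camera call. They do not tell look-alikes from the thing itself.
- manip.silhouettes(thing, picture): "mask" (384x512 bool, what is visible of it) and "pixel" ([column, row] in pixels, amid what is visible of it).
The state is a dict: "time": time; "q": joint angles; "qvel": joint speeds; "joint_efforts": joint torques, N m; "tcp_pos": TCP position; "ee_rot": TCP orientation; "force": force on the tool from outside, world axes, zero at the start; "torque": the same for the moment, N m; "opening": opening from 0.0 (shut) to 1.0 (fully open).
Only numpy, scipy, OpenCV 4.12 (cv2) and the standard library are available. Lean on these libraries where they do the work, as an engineer would, in place of code of your own. Each camera call takes 0.05 s, during which the arm holds its last target. There are 200 camera calls.

TASK

Slide the painted tile along the black work board into the wooden guide rails so that they centre it, and press it firmly but gently home against the adjustable back stop - the glaze is fragile, so never push hard. Then swing the brass keeper round by its red peg until its nose nips the tile against the stop, and let go, leaving the tile flat, square and held between the two. Leave the jar, the cup and the blue tumbler where they stand.

Things in the scene. Friction and masses are not known exactly. Their poses are not given: they have to be found in the camera images.
- board: Black work board, teal edge, 480 x 360 x 12 mm, fixed; position and heading vary. Origin on its underside (table height), on the nest's centre line. +x is the direction in which the tile is pushed into the nest, z up. Spans x = -280 to +200, y = -180 to +180 mm. Carries the rails (see nest_mouth), the stop and the keeper. A tile pushed off-centre can jam in the rails until eased off.
- nest_mouth (a point): Middle of the nest's mouth on the board's top (board x = -69, y = 0, z = 12 mm; same axes). Two fixed pale wooden rails, 18 mm high, 16 thick: inner faces at y = +/-81.5 mm here, converging at 22 degrees each to +/-51.5 mm at board x = +5, then parallel to x = +105 mm (1.5 mm clearance each side of the tile). Nothing stands behind a home tile's rear edge.
- stop: Adjustable back stop: dark steel bracket 20 x 103 x 18 mm, fixed between the rails, carrying on two rods an aluminium block 90 mm wide, 18 high, that the tile comes to rest against. Origin: board's top, middle of the bracket's near face (board x = +85 mm). The block's face is locked somewhere from x = +26 to +50 mm in the board's frame; its setting is not measured: feel for it. Rigid.
- tile: Square white glazed tile, blue pattern, 100 x 100 x 12 mm, about 0.24 kg (varies), loose and flat before the mouth, turned up to 0.3 rad. Origin: centre of its underside; z up, x towards the nest. Home: front edge flat on the stop's block (origin at board x = -24 to 0 mm), y = 0, z = 12 mm, square. 1 to 3 N slide it. 5 to 10 N on the stop seats it; a push or press above 20 N is damage.
- keeper (a joint): Angle of the brass keeper bar, rad, clockwise from above. Stays where left (2 N at the peg moves it). Bar 12 mm wide, 5 to 15 mm above the board's top. 0: points to the board's -x (open); starts at -0.25 (wider open) to 0. Near 1.57 it points to +y behind the tile; its nose meets the middle of a home tile's rear edge between 1.55 and 1.87. Joint ends at 2.0.
- keeper_pivot (a point): Axis of the keeper's pivot, at board x = -84, y = -100 mm; this point lies 32 mm above the table, 5 mm over the bar's top.
- keeper_nose (a point): Centre of the round nose (radius 8 mm, 10 mm thick) at the free end of the keeper bar, 100 mm from the pivot, on the bar's top (27 mm above the table). Shut, the nose bears on the tile's rear edge.
- keeper_peg (a point): Centre of the top of the round red peg that stands on the keeper bar, 70 mm from the pivot along the bar: diameter 12 mm, free height 33 mm above the bar, top 60 mm above the table. It can be pinched or pushed from any side.
- paint_jar: Lilac paint jar with white lid, 68 mm in diameter, 55 mm high, standing loose on the board beside or behind the nest. Origin: centre of its base. Not to be moved.
- dark_cup: Dark ceramic cup, 72 mm in diameter, 72 mm high, standing loose on the board beside or behind the nest. Origin: centre of its base. Not to be moved.
- shot_glass: Blue tumbler, 44 mm in diameter, 82 mm high, standing loose on the board beside or behind the nest. Origin: centre of its base. Not to be moved.
Not all that is in view belongs to the job. There is more than one size of the tile; the job needs the largest.

How it is judged:
By the outcome, as a careful person would: the job done as asked, in the order asked, and still so for the second after the job is handed in, with the robot touching nothing.
It also fails if it takes over 72 s, if anything falls off the work surface, if the arm or the gripper's body presses on something with over 40 N, if the wrist force passes 120 N, or if a joint passes its speed limit or range.

## Working session

There is one attempt and no reset: what is moved stays moved. The work goes in short steps, Python scripts to look and compute and a tool call to move; the robot and the scene stay as the last step left them, time stands still between calls to the robot, and variables do not carry over. Pictures are saved under pics/ and viewed, about 8 in all and at most 12, crops included, and the job is handed in when it is done.

Besides the shell and the picture viewer there is one more tool, called after "Call:" by a JSON object that holds its "op" and its "data", one argument or row to a line. servo_tool: Moves the arm, as the interface text tells. Its arguments: {"type":"object","properties":{"series":{"type":"array"},"squeeze":{"type":"number"}},"required":["series"]}

```bash
mkdir -p pics; ls; cat > h.py <<'E'
import numpy as np, cv2
from scipy.spatial.transform import Rotation as R
from rig import manip
def cam(p):
    Rm=cv2.Rodrigues(np.array(p["rvec"],float))[0]; t=np.array(p["tvec"],float).ravel(); return Rm,t
def ray(p,uv):
    Rm,t=cam(p); d=np.array([(uv[0]-p["cx"])/p["fx"],(uv[1]-p["cy"])/p["fy"]]); s=d.copy()
    for _ in range(20): s=d/(1+p["k1"]*(s@s))
    return -Rm.T@t, Rm.T@np.array([s[0],s[1],1.])
def atz(p,uv,z):
    o,d=ray(p,uv); return o+d*(z-o[2])/d[2]
def proj(p,X):
    Rm,t=cam(p); c=Rm@np.array(X,float)+t; s=c[:2]/c[2]; s=s*(1+p["k1"]*(s@s)); return np.array([s[0]*p["fx"]+p["cx"],s[1]*p["fy"]+p["cy"]])
def tri(prs):
    A=np.zeros((3,3));b=np.zeros(3)
    for p,uv in prs:
        o,d=ray(p,uv); d/=np.linalg.norm(d); M=np.eye(3)-np.outer(d,d); A+=M;b+=M@o
    return np.linalg.solve(A,b)
E
python3 - <<'E'
from h import *
np.set_printoptions(precision=4,suppress=True)
for n in("scene","side"):
    p=manip.grab_frame(n); cv2.imwrite(f"pics/{n}0.png",p["pixels"]); print(n,ray(p,(256,192)))
    for t in["tile","keeper","keeper_peg","keeper_nose","stop","paint_jar","dark_cup","shot_glass","board"]:
        for r in manip.silhouettes(t,p)[:3]:
            print(t,round(r["score"],2),np.round(r["pixel"]),r["mask"].sum(),atz(p,r["pixel"],.024)[:2])
s=manip.observe();print(s["time"],s["tcp_pos"],s["ee_rot"],s["force"])
E
```

```text
pics
scene (array([1.1789, 0.313 , 0.7386]), array([-0.6357, -0.2673, -0.7242]))
tile 0.88 [223. 229.] 1949 [0.676  0.0283]
tile 0.83 [144. 282.] 1261 [ 0.8467 -0.0505]
tile 0.75 [322. 300.] 1393 [0.7523 0.2638]
keeper 0.86 [270. 240.] 436 [0.6622 0.1283]
keeper_peg 0.61 [276. 237.] 394 [0.6526 0.1364]
keeper_nose 0.55 [273. 238.] 375 [0.6562 0.1313]
stop 0.74 [296. 161.] 749 [0.4201 0.0971]
paint_jar 0.76 [315. 143.] 724 [0.3383 0.1178]
dark_cup 0.73 [252. 127.] 928 [ 0.3421 -0.0519]
shot_glass 0.83 [354. 159.] 676 [0.3566 0.2226]
board 0.84 [261. 206.] 22531 [0.586  0.0749]
side (array([ 0.2884, -0.2824,  0.6692]), array([ 0.3733,  0.464 , -0.8033]))
tile 0.81 [400. 187.] 1062 [ 0.8239 -0.0755]
tile 0.8 [308. 201.] 2360 [0.6547 0.0128]
keeper 0.62 [273. 157.] 407 [0.673  0.1416]
keeper_peg 0.81 [273. 158.] 451 [0.6695 0.1383]
keeper_nose 0.92 [272. 157.] 374 [0.6701 0.141 ]
keeper_nose 0.66 [142. 239.] 1508 [0.3597 0.1328]
stop 0.7 [178. 235.] 1063 [0.4154 0.0999]
stop 0.4 [141. 240.] 1547 [0.3576 0.1309]
stop 0.33 [133. 184.] 955 [0.4061 0.254 ]
paint_jar 0.97 [142. 242.] 1523 [0.3576 0.1271]
dark_cup 0.68 [205. 293.] 1978 [ 0.3934 -0.0233]
shot_glass 0.59 [131. 185.] 929 [0.4022 0.2545]
board 0.72 [243. 236.] 35771 [0.5083 0.0251]
1.0 [ 0.189  -0.648   0.2055] [-3.11   -0.4442 -0.0001] [-0.1284 -0.0443  0.7365]
```

View pics/scene0.png

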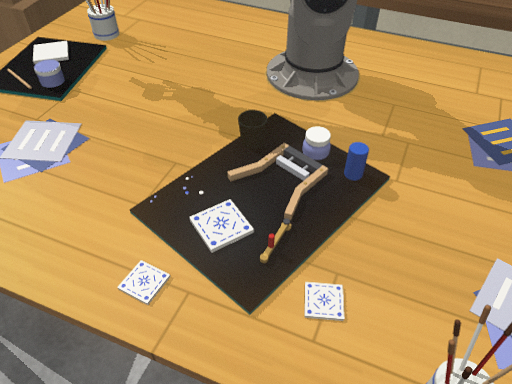

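View pics/side0.png

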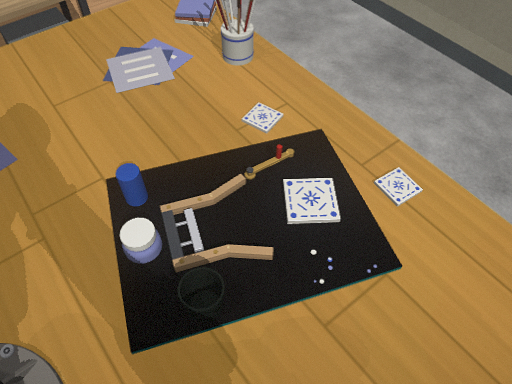

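The scene view shows the large tile at (222,224), keeper with red peg at (270,240) and stop at (296,161). The side view shows the tile at (311,200), peg at (279,151) and stop block at (190,230). The other two tiles off the board are smaller. The board's +x points towards the robot.

```bash
cat >> h.py <<'E'
def quad(mask):
    m=mask.astype(np.uint8); c=max(cv2.findContours(m,0,cv2.CHAIN_APPROX_NONE)[0],key=cv2.contourArea); h=cv2.convexHull(c)
    return cv2.approxPolyN(h,4,ensure_convex=True).reshape(-1,2).astype(float) if hasattr(cv2,"approxPolyN") else None
def fitrect(obs,L,W,cx,z):
    """obs: list of (pic,quad px). fit x,y,yaw of rectangle centre, world corners nearest"""
    from scipy.optimize import least_squares
    P=[np.array([atz(p,c,z)[:2] for c in q]) for p,q in obs]
    loc=np.array([[1,1],[1,-1],[-1,-1],[-1,1]])*[L/2,W/2]
    best=None
    for a in np.arange(-np.pi,np.pi,.2):
        def f(v):
            c,s=np.cos(v[2]),np.sin(v[2]); X=loc@np.array([[c,s],[-s,c]])+v[:2]
            return np.concatenate([(Q-X[np.argmin(((Q[:,None]-X)**2).sum(2),1)]).ravel() for Q in P])
        r=least_squares(f,[*P[0].mean(0),a],loss="soft_l1",f_scale=.003)
        if best is None or r.cost<best.cost-1e-9: best=r
    return best.x,np.round(best.fun.reshape(-1,2)*1000,1)
E
cat > m.py <<'E'
from h import *
np.set_printoptions(precision=4,suppress=True)
B=[];T=[];peg=[]
for n in("scene","side"):
    p=manip.grab_frame(n)
    m=manip.silhouettes("board",p)[0]["mask"]
    g=p["pixels"].max(2); B.append((p,quad(m)))
    r=max(manip.silhouettes("tile",p),key=lambda r:r["mask"].sum()); T.append((p,quad(r["mask"])))
    b,gg,rd=[p["pixels"][...,i].astype(int) for i in range(3)]
    red=((rd>120)&(gg<50)&(b<60)); k,l,st,ce=cv2.connectedComponentsWithStats(red.astype(np.uint8))
    print(n,B[-1][1].tolist(),T[-1][1].tolist(),[(st[i].tolist(),ce[i].round(1).tolist()) for i in range(1,k) if st[i][4]>15])
v,res=fitrect(B,.48,.36,0,.012); print("board",v,res.tolist())
for t in T: print("tile",*fitrect([t],.1,.1,0,.024))
print("tile",*fitrect(T,.1,.1,0,.024))
E
python3 m.py
```

```text
scene [[391.0, 176.0], [249.0, 315.0], [127.0, 210.0], [275.0, 112.0]] [[256.0, 231.0], [211.0, 252.0], [186.0, 216.0], [229.0, 199.0]] []
side [[405.0, 269.0], [130.0, 355.0], [104.0, 178.0], [321.0, 127.0]] [[332.0, 179.0], [340.0, 220.0], [286.0, 224.0], [283.0, 179.0]] [([277, 145, 5, 14, 37], [278.8, 151.7])]
board [ 0.5344  0.0621 -6.6267] [[-1.3, 2.7], [5.0, 1.9], [1.9, -2.7], [-4.2, 0.8], [-0.5, -9.3], [-1.9, -5.6], [-0.6, 1.8], [3.3, 1.8]]
tile [ 0.6649  0.0174 -6.8979] [[ 0.5  5.5]
 [ 2.5  2.4]
 [-2.2 -6.8]
 [-0.7 -2.2]]
tile [ 0.6605  0.0119 -2.1919] [[-0.4 -0.5]
 [ 1.   1. ]
 [-3.8 -2. ]
 [ 2.2  1.3]]
tile [ 0.6628  0.0134 -3.767 ] [[ 1.8  9.4]
 [ 4.4  7.2]
 [ 0.6 -2.7]
 [ 1.5  1. ]
 [-2.7 -1.7]
 [-1.  -0.5]
 [-6.  -3.9]
 [-0.4 -0.3]]
```

```bash
cat >> h.py <<'E'
def plan(pos,Rt,n):
    """n rows to reach pos, Rt (Rotation): prints shift/turn shares per row"""
    s=manip.observe(); p0=np.array(s["tcp_pos"]); R0=R.from_rotvec(s["ee_rot"]); w=(R0.inv()*Rt).as_rotvec()/n
    print("t",s["time"],"dist",np.linalg.norm(np.array(pos)-p0))
    for i in range(n):
        Ri=R0*R.from_rotvec(w*i); print(np.round(Ri.inv().apply((np.array(pos)-p0)/n)/.3,3).tolist(),np.round(w/.5,3).tolist())
        if np.linalg.norm(w)<1e-3: print("x",n); break
def tool(bx,sgn):
    """tool down, y along sgn*board y where bx=board heading"""
    y=sgn*np.array([-np.sin(bx),np.cos(bx),0]); z=np.array([0,0,-1.]); return R.from_matrix(np.c_[np.cross(y,z),y,z])
E
python3 - <<'E'
from h import *
s=manip.observe(); R0=R.from_rotvec(s["ee_rot"]); print(R0.as_matrix().round(2))
p=manip.grab_frame("wrist"); o,d=ray(p,(p["cx"],p["cy"])); print("cam in tool",R0.inv().apply(o-s["tcp_pos"]).round(3),R0.inv().apply(d).round(3))
for sg in(1,-1):
    T=tool(2.798,sg); print(sg,(R0.inv()*T).as_rotvec())
a=R.from_euler("z",0)
plan([.62,.02,.40],tool(2.798,1),20)
E
```

```text
[[ 0.96  0.28  0.  ]
 [ 0.28 -0.96  0.  ]
 [ 0.   -0.   -1.  ]]
cam in tool [ 0.081  0.    -0.179] [-0.278 -0.001  0.961]
1 [-1.04995584e-04 -1.38683883e-06  6.27338198e-01]
-1 [ 1.80295424e-06 -1.36499086e-04 -2.51425445e+00]
t 1.35 dist 0.8184166378578553
[0.1, -0.087, -0.032] [-0.0, -0.0, 0.063]
[0.097, -0.09, -0.032] [-0.0, -0.0, 0.063]
[0.094, -0.093, -0.032] [-0.0, -0.0, 0.063]
[0.092, -0.096, -0.032] [-0.0, -0.0, 0.063]
[0.088, -0.099, -0.032] [-0.0, -0.0, 0.063]
[0.085, -0.101, -0.032] [-0.0, -0.0, 0.063]
[0.082, -0.104, -0.032] [-0.0, -0.0, 0.063]
[0.079, -0.106, -0.032] [-0.0, -0.0, 0.063]
[0.075, -0.109, -0.032] [-0.0, -0.0, 0.063]
[0.072, -0.111, -0.032] [-0.0, -0.0, 0.063]
[0.068, -0.113, -0.032] [-0.0, -0.0, 0.063]
[0.065, -0.116, -0.032] [-0.0, -0.0, 0.063]
[0.061, -0.117, -0.032] [-0.0, -0.0, 0.063]
[0.058, -0.119, -0.032] [-0.0, -0.0, 0.063]
[0.054, -0.121, -0.032] [-0.0, -0.0, 0.063]
[0.05, -0.123, -0.032] [-0.0, -0.0, 0.063]
[0.046, -0.124, -0.032] [-0.0, -0.0, 0.063]
[0.042, -0.126, -0.032] [-0.0, -0.0, 0.063]
[0.038, -0.127, -0.032] [-0.0, -0.0, 0.063]
[0.034, -0.128, -0.032] [-0.0, -0.0, 0.063]
```

Call:
{"op": "servo_tool", "data": {
  "series": [
    [0.6,[0.1,-0.087,-0.04],[0,0,0.063]],
    [0.6,[0.097,-0.09,-0.04],[0,0,0.063]],
    [0.6,[0.094,-0.093,-0.04],[0,0,0.063]],
    [0.6,[0.092,-0.096,-0.032],[0,0,0.063]],
    [0.6,[0.088,-0.099,-0.032],[0,0,0.063]],
    [0.6,[0.085,-0.101,-0.032],[0,0,0.063]],
    [0.6,[0.082,-0.104,-0.032],[0,0,0.063]],
    [0.6,[0.079,-0.106,-0.032],[0,0,0.063]],
    [0.6,[0.075,-0.109,-0.032],[0,0,0.063]],
    [0.6,[0.072,-0.111,-0.032],[0,0,0.063]],
    [0.6,[0.068,-0.113,-0.032],[0,0,0.063]],
    [0.6,[0.065,-0.116,-0.032],[0,0,0.063]],
    [0.6,[0.061,-0.117,-0.032],[0,0,0.063]],
    [0.6,[0.058,-0.119,-0.032],[0,0,0.063]],
    [0.6,[0.054,-0.121,-0.032],[0,0,0.063]],
    [0.6,[0.05,-0.123,-0.032],[0,0,0.063]],
    [0.6,[0.046,-0.124,-0.032],[0,0,0.063]],
    [0.6,[0.042,-0.126,-0.032],[0,0,0.063]],
    [0.6,[0.038,-0.127,-0.032],[0,0,0.063]],
    [0.6,[0.034,-0.128,-0.032],[0,0,0.063]]
  ]
}}

```text
time: 3.02
tcp_pos: [0.6322, 0.0217, 0.409]
ee_rot: [3.079, -0.612, 0.005]
force: [0.7, -0.3, 0.1]
opening: 0.596
```

```bash
python3 - <<'E'
from h import *
s=manip.observe(); print(s["q"],s["tcp_pos"],s["force"])
plan([.62,.02,.40],tool(2.798,1),8)
E
```

```text
[ 0.13984363  0.27183438 -0.36280549  1.39806613  0.09962069  1.48685367
 -2.18203463] [0.63224463 0.02166724 0.40895776] [ 0.65682354 -0.28093102  0.05100914]
t 3.0167 dist 0.015262770993120844
[-0.004, 0.003, 0.004] [0.001, -0.001, -0.012]
[-0.004, 0.003, 0.004] [0.001, -0.001, -0.012]
[-0.004, 0.003, 0.004] [0.001, -0.001, -0.012]
[-0.005, 0.003, 0.004] [0.001, -0.001, -0.012]
[-0.005, 0.002, 0.004] [0.001, -0.001, -0.012]
[-0.005, 0.002, 0.004] [0.001, -0.001, -0.012]
[-0.005, 0.002, 0.004] [0.001, -0.001, -0.012]
[-0.005, 0.002, 0.004] [0.001, -0.001, -0.012]
```

```bash
python3 - <<'E'
from h import *
np.set_printoptions(precision=4,suppress=True)
p=manip.grab_frame("wrist"); cv2.imwrite("pics/w1.png",p["pixels"]); np.save("w1.npy",p,allow_pickle=True)
for t in["tile","keeper","keeper_peg","stop","board"]:
    for r in manip.silhouettes(t,p)[:2]:
        print(t,round(r["score"],2),np.round(r["pixel"]),r["mask"].sum(),quad(r["mask"]).tolist())
        if t=="tile": print(fitrect([(p,quad(r["mask"]))],.1,.1,0,.024))
O=np.array([.4967,.0755]);a=2.798
for x,y,z in[(-69,81.5,30),(-69,-81.5,30),(5,51.5,30),(5,-51.5,30),(105,51.5,30),(105,-51.5,30),(-84,-100,27),(-280,180,12),(-280,-180,12)]:
    c,s=np.cos(a),np.sin(a); X=O+np.array([c*x-s*y,s*x+c*y])/1000; print(x,y,proj(p,[*X,z/1000]))
E
```

```text
tile 0.87 [257. 128.] 3276 [[291.0, 109.0], [278.0, 163.0], [223.0, 152.0], [234.0, 94.0]]
(array([ 0.6623,  0.0155, -6.8963]), array([[-1.6,  1. ],
       [ 1. , -0.9],
       [-0.7,  0.1],
       [ 1.3, -0.2]]))
tile 0.73 [254.  19.] 1636 [[277.0, 0.0], [286.0, 30.0], [246.0, 43.0], [231.0, 0.0]]
(array([ 0.8238, -0.0598, -3.4478]), array([[-12.8,  26.6],
       [ 33.9,   0.2],
       [  9.9, -26.6],
       [-14.4,  -0.2]]))
keeper 0.89 [194. 156.] 474 [[189.0, 128.0], [209.0, 187.0], [203.0, 187.0], [173.0, 128.0]]
keeper_peg 0.86 [195. 158.] 556 [[211.0, 188.0], [202.0, 188.0], [175.0, 137.0], [188.0, 124.0]]
stop 0.73 [261. 263.] 1268 [[292.0, 274.0], [236.0, 277.0], [240.0, 246.0], [285.0, 244.0]]
board 0.91 [263. 174.] 34964 [[352.0, 307.0], [179.0, 312.0], [150.0, 74.0], [358.0, 65.0]]
board 0.46 [197. 153.] 484 [[208.0, 185.0], [203.0, 190.0], [175.0, 136.0], [188.0, 123.0]]
-69 81.5 [304.0771 187.9186]
-69 -81.5 [214.362  192.1829]
5 51.5 [288.5201 226.6606]
5 -51.5 [233.7457 229.1815]
105 51.5 [289.6252 273.6244]
105 -51.5 [237.5045 275.9284]
-84 -100 [203.7512 184.2832]
-280 180 [357.6508  64.2692]
-280 -180 [149.3865  75.1694]
```

View pics/w1.png

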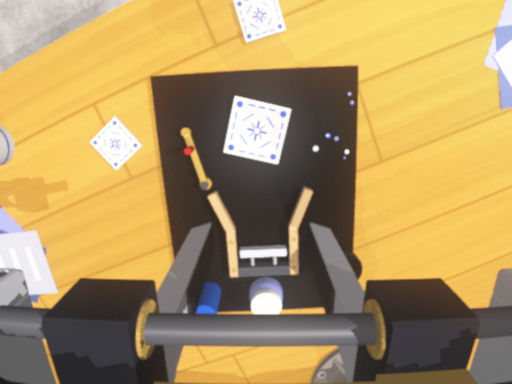

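The wrist view agrees with the predicted board pose: rail mouths at (212,193) and (307,190), pivot at (205,185), tile at (257,129) turned about -0.27 rad, and keeper wide open. I'll push the tile with two open fingertips behind its rear edge.

```bash
cat >> h.py <<'E'
O=np.array([.4967,.0755]);A=2.798
def bw(x,y): c,s=np.cos(A),np.sin(A); return O+np.array([c*x-s*y,s*x+c*y])/1000
def wb(X): c,s=np.cos(A),np.sin(A); d=(np.array(X)[:2]-O)*1000; return np.array([c*d[0]+s*d[1],-s*d[0]+c*d[1]])
E
python3 - <<'E'
from h import *
print("tile b",wb([.6623,.0155]),-6.8963+2*np.pi-A+np.pi)
plan([*bw(-262,1),.06],tool(A,1),12)
E
```

```text
tile b [-176.13307497    0.70703827] -0.2695220392306208
t 3.3167 dist 0.36700337281592244
[0.032, -0.004, 0.097] [0.0, -0.001, -0.008]
[0.032, -0.004, 0.097] [0.0, -0.001, -0.008]
[0.032, -0.003, 0.097] [0.0, -0.001, -0.008]
[0.032, -0.003, 0.097] [0.0, -0.001, -0.008]
[0.032, -0.003, 0.097] [0.0, -0.001, -0.008]
[0.032, -0.003, 0.097] [0.0, -0.001, -0.008]
[0.032, -0.003, 0.097] [0.0, -0.001, -0.008]
[0.032, -0.003, 0.097] [0.0, -0.001, -0.008]
[0.032, -0.003, 0.097] [0.0, -0.001, -0.008]
[0.032, -0.002, 0.097] [0.0, -0.001, -0.008]
[0.032, -0.002, 0.097] [0.0, -0.001, -0.008]
[0.032, -0.002, 0.097] [0.0, -0.001, -0.008]
```

Call:
{"op": "servo_tool", "data": {
  "series": [
    [0.7,[0.04,-0.004,0.09],[0,0,-0.008]],
    [0.7,[0.04,-0.004,0.097],[0,0,-0.008]],
    [0.7,[0.04,-0.003,0.097],[0,0,-0.008]],
    [0.7,[0.034,-0.003,0.097],[0,0,-0.008]],
    [0.7,[0.032,-0.003,0.097],[0,0,-0.008]],
    [0.7,[0.032,-0.003,0.097],[0,0,-0.008]],
    [0.7,[0.032,-0.003,0.097],[0,0,-0.008]],
    [0.7,[0.032,-0.003,0.097],[0,0,-0.008]],
    [0.7,[0.03,-0.003,0.097],[0,0,-0.008]],
    [0.7,[0.03,-0.002,0.097],[0,0,-0.008]],
    [0.7,[0.025,-0.002,0.097],[0,0,-0.008]],
    [0.7,[0.02,-0.002,0.08],[0,0,-0.008]],
    [0.7,[0,0,0],[0,0,0]]
  ]
}}

```text
time: 4.4
tcp_pos: [0.7441, -0.0446, 0.059]
ee_rot: [3.077, -0.569, 0.021]
force: [-1.0, -0.4, -0.7]
opening: 0.702
```

```bash
python3 - <<'E'
from h import *
s=manip.observe(); print(wb(s["tcp_pos"]),s["tcp_pos"],s["force"],s["opening"])
plan([*bw(-262,0.7),.017],tool(A,1),3)
p=manip.grab_frame("wrist"); cv2.imwrite("pics/w2.png",p["pixels"])
E
```

```text
[-273.42609386   29.6869437 ] [ 0.74414377 -0.04456133  0.05898137] [-1.02611711 -0.38993159 -0.71435337] 0.7022112084891812
t 4.4 dist 0.052280340842510764
[-0.014, -0.032, 0.046] [0.006, -0.01, -0.015]
[-0.014, -0.032, 0.046] [0.006, -0.01, -0.015]
[-0.013, -0.032, 0.046] [0.006, -0.01, -0.015]
```

View pics/w2.png

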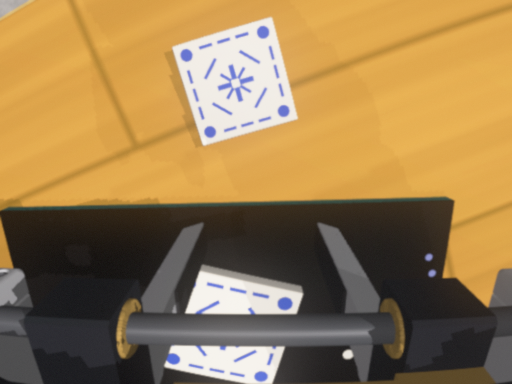

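The tile lies ahead of the fingers (rear corner at (200,268)), and the tool has drifted 30 mm sideways, so I'll correct that before lowering.

Call:
{"op": "servo_tool", "data": {
  "series": [
    [0.7,[-0.014,-0.032,0],[0.006,-0.01,-0.015]],
    [0.7,[-0.014,-0.032,0],[0.006,-0.01,-0.015]],
    [0.7,[-0.013,-0.032,0],[0.006,-0.01,-0.015]],
    [0.7,[0,0,0],[0,0,0]]
  ]
}}

```text
time: 4.78
tcp_pos: [0.7441, -0.0118, 0.0682]
ee_rot: [-3.093, 0.538, -0.011]
force: [0.7, 0.5, 0.9]
opening: 0.698
```

```bash
python3 - <<'E'
from h import *
s=manip.observe(); print(wb(s["tcp_pos"]),s["tcp_pos"],s["force"],s["opening"])
plan([*bw(-262,0.7),.017],tool(A,1),4)
E
```

```text
[-262.329823     -1.10087989] [ 0.74406763 -0.01183502  0.06824389] [0.68262901 0.53102645 0.8634134 ] 0.6982013917289939
t 4.7833 dist 0.05127658348844099
[-0.001, 0.002, 0.043] [-0.002, -0.003, -0.001]
[-0.0, 0.002, 0.043] [-0.002, -0.003, -0.001]
[-0.0, 0.002, 0.043] [-0.002, -0.003, -0.001]
[-0.0, 0.002, 0.043] [-0.002, -0.003, -0.001]
```

Call:
{"op": "servo_tool", "data": {
  "series": [
    [0.7,[0,0.002,0.04],[-0.002,-0.003,0]],
    [0.7,[0,0.002,0.04],[-0.002,-0.003,0]],
    [0.7,[0,0.002,0.035],[-0.002,-0.003,0]],
    [0.7,[0,0.001,0.025],[0,0,0]],
    [0.7,[0,0,0.01],[0,0,0]],
    [0.7,[0,0,0.0],[0,0,0]]
  ]
}}

```text
time: 5.28
tcp_pos: [0.7444, -0.0125, 0.0212]
ee_rot: [3.095, -0.535, 0.007]
force: [-0.5, 0.4, -0.1]
opening: 0.7
```

```bash
cat > st.py <<'E'
from h import *
import sys
s=manip.observe(); R0=R.from_rotvec(s["ee_rot"]); print("t",round(s["time"],2),"board",wb(s["tcp_pos"]).round(1),"z",round(s["tcp_pos"][2]*1000,1),"tool F",R0.inv().apply(s["force"]).round(2),"T",np.round(s["torque"],2),"op",round(s["opening"],3))
a=[float(v) for v in sys.argv[1:]]
if a: plan([*bw(a[0],a[1]),a[2]/1000],tool(A+(a[4] if len(a)>4 else 0),1),int(a[3]))
E
python3 st.py -240 0.7 17 4
```

```text
t 5.28 board [-262.8   -0.6] z 21.2 tool F [-0.61 -0.24  0.09] T [ 0.06 -0.02  0.02] op 0.7
t 5.2833 dist 0.02323706116524925
[-0.019, 0.001, 0.003] [-0.0, -0.002, 0.001]
[-0.019, 0.001, 0.003] [-0.0, -0.002, 0.001]
[-0.019, 0.001, 0.003] [-0.0, -0.002, 0.001]
[-0.019, 0.001, 0.003] [-0.0, -0.002, 0.001]
```

Call:
{"op": "servo_tool", "data": {
  "series": [
    [0.7,[0,0,0.015],[0,0,0]],
    [0.7,[0,0.001,0.005],[0,0,0]],
    [0.7,[-0.013,0,0],[0,0,0]],
    [0.7,[-0.013,0,0],[0,0,0]],
    [0.7,[-0.013,0,0],[0,0,0]],
    [0.7,[-0.013,0,0],[0,0,0]],
    [0.7,[-0.013,0,0],[0,0,0]],
    [0.7,[-0.013,0,0],[0,0,0]],
    [0.7,[-0.013,0,0],[0,0,0]],
    [0.7,[-0.013,0,0],[0,0,0]]
  ]
}}

```text
time: 6.12
tcp_pos: [0.7131, -0.002, 0.0152]
ee_rot: [-3.095, 0.537, -0.011]
force: [0.4, -0.4, -0.5]
opening: 0.704
```

```bash
python3 st.py -200 0.7 16 8
```

```text
t 6.12 board [-2.298e+02  1.000e-01] z 15.2 tool F [0.5  0.23 0.49] T [ 0.06 -0.27 -0.05] op 0.704
t 6.1167 dist 0.029831539041055233
[-0.012, 0.0, -0.0] [-0.0, -0.002, -0.0]
x 8
```

Call:
{"op": "servo_tool", "data": {
  "series": [
    [0.7,[-0.013,0,0],[0,0,0]],
    [0.7,[-0.013,0,0],[0,0,0]],
    [0.7,[-0.013,0,0],[0,0,0]],
    [0.7,[-0.013,0,0],[0,0,0]],
    [0.7,[-0.013,0,0],[0,0,0]],
    [0.7,[-0.013,0,0],[0,0,0]],
    [0.7,[-0.013,0,0],[0,0,0]],
    [0.7,[-0.013,0,0],[0,0,0]],
    [0.7,[-0.013,0,0],[0,0,0]],
    [0.7,[-0.013,0,0],[0,0,0]],
    [0.7,[0,0,0],[0,0,0]]
  ]
}}

```text
time: 7.03
tcp_pos: [0.6721, 0.0126, 0.0155]
ee_rot: [-3.095, 0.537, -0.012]
force: [0.6, 0.1, 0.1]
opening: 0.701
```

```bash
python3 st.py -100 0.7 16 8; python3 - <<'E'
from h import *
o=[]
for n in("scene","side"):
    p=manip.grab_frame(n); r=max(manip.silhouettes("tile",p),key=lambda r:r["mask"].sum()); q=quad(r["mask"])
    v,res=fitrect([(p,q)],.1,.1,0,.024); print(n,wb(v[:2]),np.mod(v[2]-A+np.pi/4,np.pi/2)-np.pi/4,res.tolist())
    o.append(p["pixels"][(80 if n=="scene" else 100):][:260,100:420])
cv2.imwrite("pics/c3.png",cv2.resize(np.hstack(o),(800,325)))
E
```

```text
t 7.03 board [-1.863e+02  1.000e-01] z 15.5 tool F [ 0.48 -0.33 -0.12] T [ 0.07 -0.02 -0.05] op 0.701
t 7.0333 dist 0.08632577553025814
[-0.036, 0.0, -0.0] [-0.0, -0.002, 0.0]
x 8
scene [-176.71463431 -266.5353878 ] 0.7734229681738825 [[21.2, -1.8], [-0.7, -20.8], [-21.2, 1.8], [0.7, 23.8]]
side [-127.75885542   16.88277323] -0.01388449622838106 [[-0.6, -3.0], [-1.9, -2.1], [0.3, 1.7], [2.4, 3.8]]
```

View pics/c3.png

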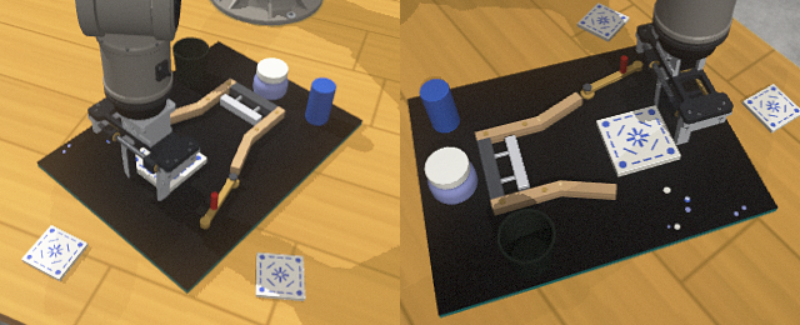

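The side crop shows the tile squared up against both fingers but sitting about 13 mm towards +y. I'll back off, re-centre behind it and push obliquely back towards the axis before the rails.

Call:
{"op": "servo_tool", "data": {
  "series": [
    [0.7,[0.015,0,0],[0,0,0]],
    [0.7,[0.005,0.025,0],[0,0,0]],
    [0.7,[0,0.025,0],[0,0,0]],
    [0.7,[0,0.005,0],[0,0,0]],
    [0.7,[0,0,0],[0,0,0]]
  ]
}}

```text
time: 7.65
tcp_pos: [0.6731, -0.0077, 0.015]
ee_rot: [3.095, -0.538, 0.011]
force: [-0.4, 0.8, 0.7]
opening: 0.696
```

```bash
python3 st.py -130 -3 15.5 16
```

```text
t 7.65 board [-194.1   18.9] z 15.0 tool F [-0.62 -0.61 -0.74] T [0.06 0.04 0.02] op 0.696
t 7.65 dist 0.06773477665062609
[-0.013, -0.005, -0.0] [-0.0, -0.001, -0.0]
x 16
```

Call:
{"op": "servo_tool", "data": {
  "series": [
    [0.7,[-0.013,-0.005,0],[0,0,0]],
    [0.7,[-0.013,-0.003,0],[0,0,0]],
    [0.7,[-0.013,-0.004,0],[0,0,0]],
    [0.7,[-0.013,-0.004,0],[0,0,0]],
    [0.7,[-0.013,-0.004,0],[0,0,0]],
    [0.7,[-0.013,-0.004,0],[0,0,0]],
    [0.7,[-0.013,-0.004,0],[0,0,0]],
    [0.7,[-0.013,-0.004,0],[0,0,0]],
    [0.7,[-0.013,-0.004,0],[0,0,0]],
    [0.7,[-0.013,-0.004,0],[0,0,0]],
    [0.7,[-0.013,-0.004,0],[0,0,0]],
    [0.7,[-0.013,-0.004,0],[0,0,0]],
    [0.7,[-0.013,-0.004,0],[0,0,0]],
    [0.7,[0,0,0],[0,0,0]]
  ]
}}

```text
time: 8.82
tcp_pos: [0.6259, 0.028, 0.0149]
ee_rot: [-3.095, 0.537, -0.013]
force: [0.0, 0.4, 0.1]
opening: 0.702
```

```bash
cat > tl.py <<'E'
from h import *
for n in("side","scene"):
    p=manip.grab_frame(n); 
    for r in manip.silhouettes("tile",p):
        v,res=fitrect([(p,quad(r["mask"]))],.1,.1,0,.024); b=wb(v[:2])
        if abs(b[1])<60: print(n,r["score"].__round__(2),b.round(1),round(np.mod(v[2]-A+np.pi/4,np.pi/2)-np.pi/4,3),abs(res).max())
    cv2.imwrite(f"pics/{n}_last.png",p["pixels"])
E
python3 st.py -130 -3 15.5 16;python3 tl.py
```

```text
t 8.82 board [-137.6    1.2] z 14.9 tool F [-0.12 -0.43 -0.1 ] T [0.06 0.02 0.03] op 0.702
t 8.8167 dist 0.00875628114501772
[-0.002, -0.001, -0.0] [-0.0, -0.001, -0.0]
x 16
side 0.78 [-78.9   0.8] -0.012 4.6
side 0.59 [-357.1   27.5] 0.088 22.2
scene 0.89 [-372.5    1.2] 0.045 26.4
```

Call:
{"op": "servo_tool", "data": {
  "series": [
    [0.7,[-0.013,0,0],[0,0,0]],
    [0.7,[-0.013,0,0],[0,0,0]],
    [0.7,[-0.013,0,0],[0,0,0]],
    [0.7,[-0.013,0,0],[0,0,0]],
    [0.7,[-0.01,0,0],[0,0,0]],
    [0.7,[-0.01,0,0],[0,0,0]],
    [0.7,[-0.01,0,0],[0,0,0]],
    [0.7,[-0.01,0,0],[0,0,0]]
  ]
}}

```text
time: 9.68
tcp_pos: [0.5995, 0.0366, 0.0149]
ee_rot: [-3.094, 0.54, -0.016]
force: [1.5, -0.2, -0.4]
opening: 0.698
```

```bash
python3 st.py; python3 tl.py
```

```text
t 9.68 board [-109.9    2. ] z 14.9 tool F [ 1.46 -0.33  0.46] T [-0.1  -0.42 -0.01] op 0.698
side 0.9 [-52.1   0.3] 0.005 5.1
side 0.79 [-357.3   28. ] 0.056 24.9
scene 0.86 [-372.1    1.7] 0.09 25.1
```

Call:
{"op": "servo_tool", "data": {
  "series": [
    [0.7,[-0.008,-0.001,0],[0,0,0]],
    [0.7,[-0.008,-0.001,0],[0,0,0]],
    [0.7,[-0.008,-0.001,0],[0,0,0]],
    [0.7,[-0.008,-0.001,0],[0,0,0]],
    [0.7,[-0.008,0,0],[0,0,0]],
    [0.7,[-0.008,0,0],[0,0,0]]
  ]
}}

```text
time: 10.38
tcp_pos: [0.5901, 0.0376, 0.0154]
ee_rot: [3.091, -0.547, 0.027]
force: [2.1, -2.2, -0.5]
opening: 0.697
```

```bash
python3 st.py -80 0 15 5; python3 tl.py
```

```text
t 10.38 board [-100.7    4.2] z 15.4 tool F [2.71 1.36 0.55] T [-0.27 -0.36  0.02] op 0.697
t 10.3833 dist 0.021149808616055053
[-0.014, -0.003, 0.0] [-0.0, -0.007, -0.003]
[-0.014, -0.003, 0.0] [-0.0, -0.007, -0.003]
[-0.014, -0.003, 0.0] [-0.0, -0.007, -0.003]
[-0.014, -0.003, 0.0] [-0.0, -0.007, -0.003]
[-0.014, -0.003, 0.0] [-0.0, -0.007, -0.003]
side 0.91 [-41.9   2.8] -0.014 5.1
side 0.84 [-356.5   26.3] 0.142 21.7
scene 0.92 [-41.6  10.7] -0.007 28.7
scene 0.72 [-370.8    0.5] 0.079 24.6
```

Call:
{"op": "servo_tool", "data": {
  "series": [
    [0.7,[-0.008,0,0],[0,-0.007,-0.003]],
    [0.7,[-0.008,0,0],[0,-0.007,-0.003]],
    [0.7,[-0.008,0,0],[0,-0.007,-0.003]],
    [0.7,[-0.008,0,0],[0,-0.007,0]],
    [0.7,[-0.008,0,0],[0,0,0]]
  ]
}}

```text
time: 11.0
tcp_pos: [0.578, 0.043, 0.0151]
ee_rot: [-3.095, 0.537, -0.002]
force: [1.8, -1.6, 1.0]
opening: 0.7
```

```bash
python3 st.py -80 0 15 5; python3 tl.py
```

```text
t 11.0 board [-87.5   3.2] z 15.1 tool F [ 2.27  0.91 -0.98] T [-0.54 -0.62  0.07] op 0.7
t 11.0 dist 0.008104048706588948
[-0.005, -0.002, 0.0] [-0.0, -0.0, -0.0]
x 5
side 0.94 [-354.2   27.3] 0.089 25.8
side 0.75 [-29.9   2.9] 0.001 5.4
scene 0.62 [-371.     4.6] 0.071 25.9
```

Call:
{"op": "servo_tool", "data": {
  "series": [
    [0.7,[-0.007,0,0],[0,0,0]],
    [0.7,[-0.007,0,0],[0,0,0]],
    [0.7,[-0.007,0,0],[0,0,0]]
  ]
}}

```text
time: 11.45
tcp_pos: [0.5719, 0.0453, 0.0151]
ee_rot: [-3.095, 0.537, -0.003]
force: [2.2, -1.2, 0.5]
opening: 0.698
```

Call:
{"op": "servo_tool", "data": {
  "series": [
    [0.7,[-0.007,0,0],[0,0,0]],
    [0.7,[-0.007,0,0],[0,0,0]]
  ]
}}

```text
time: 11.62
tcp_pos: [0.5676, 0.0469, 0.0151]
ee_rot: [-3.095, 0.537, -0.003]
force: [1.2, -1.9, 0.2]
opening: 0.704
```

Call:
{"op": "servo_tool", "data": {
  "series": [
    [0.7,[-0.007,0,0],[0,0,0]],
    [0.7,[-0.007,0,0],[0,0,0]]
  ]
}}

```text
time: 11.78
tcp_pos: [0.5631, 0.0484, 0.0151]
ee_rot: [-3.095, 0.537, -0.003]
force: [2.3, -1.8, 0.1]
opening: 0.701
```

```bash
python3 st.py -80 0 15 5
```

```text
t 11.78 board [-71.6   3.1] z 15.1 tool F [ 2.81  0.87 -0.1 ] T [-0.34 -0.43  0.04] op 0.701
t 11.7833 dist 0.00894623539325736
[0.006, -0.002, 0.0] [-0.0, -0.001, -0.0]
x 5
```

Call:
{"op": "servo_tool", "data": {
  "series": [
    [0.7,[-0.006,0,0],[0,0,0]],
    [0.7,[-0.006,0,0],[0,0,0]]
  ]
}}

```text
time: 11.95
tcp_pos: [0.5592, 0.0499, 0.0151]
ee_rot: [-3.095, 0.537, -0.003]
force: [2.4, -1.8, 0.0]
opening: 0.702
```

Call:
{"op": "servo_tool", "data": {
  "series": [
    [0.7,[-0.006,0,0],[0,0,0]],
    [0.7,[-0.006,0,0],[0,0,0]]
  ]
}}

```text
time: 12.12
tcp_pos: [0.5554, 0.0513, 0.015]
ee_rot: [-3.095, 0.537, -0.003]
force: [2.4, -1.2, -0.4]
opening: 0.699
```

Call:
{"op": "servo_tool", "data": {
  "series": [
    [0.7,[-0.005,0,0],[0,0,0]],
    [0.7,[-0.005,0,0],[0,0,0]]
  ]
}}

```text
time: 12.28
tcp_pos: [0.5522, 0.0524, 0.015]
ee_rot: [-3.095, 0.537, -0.003]
force: [1.2, -1.9, 0.3]
opening: 0.701
```

```bash
python3 st.py -60 0 15 5; python3 tl.py
```

```text
t 12.28 board [-60.    3.1] z 15.0 tool F [ 1.76  1.37 -0.32] T [-0.31 -0.39  0.09] op 0.701
t 12.2833 dist 0.003079061438844227
[0.0, -0.002, 0.0] [-0.0, -0.001, -0.0]
x 5
side 0.75 [-1.9  0.8] -0.026 7.3
side 0.61 [-357.6   26.5] 0.074 23.5
scene 0.64 [-23.2 -55. ] -0.548 41.9
scene 0.64 [-372.5    2.2] 0.047 24.7
scene 0.46 [-48.8  -8.6] 0.343 235.6
```

Call:
{"op": "servo_tool", "data": {
  "series": [
    [0.7,[-0.005,0,0],[0,0,0]]
  ]
}}

```text
time: 12.57
tcp_pos: [0.5518, 0.0526, 0.0152]
ee_rot: [-3.094, 0.537, -0.005]
force: [12.1, -6.3, -2.3]
opening: 0.698
```

Call:
{"op": "servo_tool", "data": {
  "series": [
    [0.7,[-0.005,0,0],[0,0,0]]
  ]
}}

```text
time: 12.65
tcp_pos: [0.5519, 0.0526, 0.0156]
ee_rot: [-3.094, 0.538, -0.009]
force: [9.3, -4.7, -1.4]
opening: 0.7
```

Call:
{"op": "servo_tool", "data": {
  "series": [
    [0.7,[-0.005,0,0],[0,0,0]]
  ]
}}

```text
time: 12.73
tcp_pos: [0.552, 0.0526, 0.016]
ee_rot: [-3.094, 0.539, -0.013]
force: [7.7, -4.5, -1.7]
opening: 0.699
```

```bash
python3 st.py; python3 - <<'E'
from h import *
o=[]
for n,c in(("scene",(200,100)),("side",(120,160))):
    p=manip.grab_frame(n); o.append(cv2.resize(p["pixels"][c[1]:c[1]+130,c[0]:c[0]+130],(400,400),interpolation=cv2.INTER_CUBIC))
cv2.imwrite("pics/c5.png",np.hstack(o))
E
```

```text
t 12.73 board [-59.8   3. ] z 16.0 tool F [8.79 1.62 1.73] T [-1.07 -1.81  0.14] op 0.699
```

View pics/c5.png

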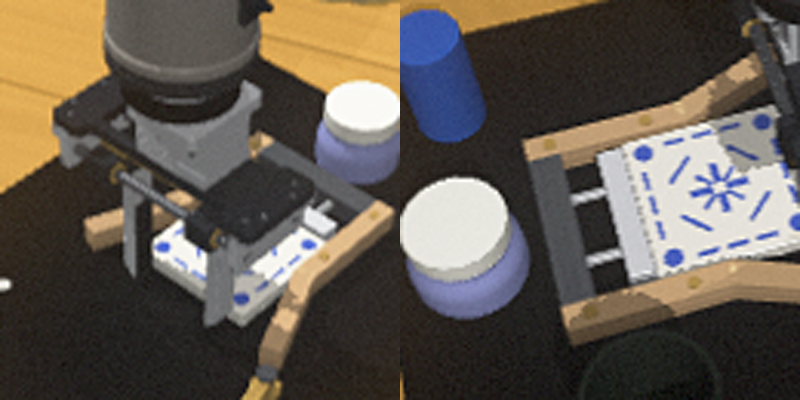

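The block is felt: 13.6 N peak, 8.8 N steady, with TCP x about -60. The crop shows the tile's front edge flush on the aluminium block and centred between the rails. Next I back off, rise and look at the tile and keeper.

Call:
{"op": "servo_tool", "data": {
  "series": [
    [0.7,[0.01,0,0],[0,0,0]],
    [0.7,[0.03,0,0],[0,0,0]],
    [0.7,[0.06,0,0],[0,0,0]],
    [0.7,[0.06,0,-0.06],[0,0,0]],
    [0.5,[0,0,-0.13],[0,0,-0.2]],
    [0.4,[0,0,-0.13],[0,0,-0.24]],
    [0.3,[0,0,-0.13],[0,0,-0.24]],
    [0.3,[0,0,-0.13],[0,0,-0.24]],
    [0.3,[0,0,0],[0,0,-0.24]],
    [0.3,[0,0,0],[0,0,-0.24]],
    [0.3,[0,0,0],[0,0,-0.24]],
    [0.3,[0,0,0],[0,0,-0.24]],
    [0.3,[0,0,0],[0,0,-0.24]],
    [0.3,[0,0,0],[0,0,-0.24]],
    [0.3,[0,0,0],[0,0,-0.24]],
    [0.3,[0,0,0],[0,0,-0.24]],
    [0.3,[0,0,0],[0,0,-0.24]],
    [0.3,[0,0,0],[0,0,-0.24]]
  ]
}}

```text
time: 14.33
tcp_pos: [0.602, 0.034, 0.1995]
ee_rot: [-2.421, -1.997, -0.004]
force: [0.1, -0.5, -0.0]
opening: 0.302
```

```bash
python3 st.py; python3 tl.py; python3 - <<'E'
from h import *
np.set_printoptions(precision=4,suppress=True)
s=manip.observe(); print(s["q"])
old=np.load("w1.npy",allow_pickle=True).item()
def redpx(p,n):
    h=cv2.cvtColor(p["pixels"],cv2.COLOR_BGR2HSV); m=((h[...,0]<6)|(h[...,0]>174))&(h[...,1]>170)&(h[...,2]>90)
    k,l,st,ce=cv2.connectedComponentsWithStats(m.astype(np.uint8)); out=[(st[i].tolist(),ce[i].round(1).tolist()) for i in range(1,k) if st[i][4]>12]
    print(n,out); return out
redpx(old,"w1")
for n in("scene","side","wrist"):
    p=manip.grab_frame(n); redpx(p,n); cv2.imwrite(f"pics/k_{n}.png",p["pixels"]); np.save(f"k_{n}.npy",p,allow_pickle=True)
E
```

```text
t 14.33 board [-113.1    3.6] z 199.5 tool F [-0.5   0.22  0.02] T [-0.06 -0.05 -0.  ] op 0.302
side 0.81 [-2.3  0.6] -0.036 6.1
side 0.81 [-357.9   25. ] 0.087 22.5
scene 0.85 [-372.5    1.3] 0.058 24.3
scene 0.76 [-3.8 -2.2] 0.032 11.8
[ 0.4097  0.4026 -0.7308  1.7436  0.2918  1.1075 -0.6155]
w1 [([184, 147, 10, 8, 56], [187.9, 150.3])]
scene [([268, 233, 6, 14, 73], [270.8, 239.9]), ([473, 336, 33, 39, 147], [489.0, 355.1]), ([446, 355, 6, 29, 79], [448.6, 368.1])]
side [([276, 151, 5, 8, 30], [278.3, 154.3])]
wrist [([308, 59, 15, 15, 155], [315.4, 65.5])]
```

```bash
python3 - <<'E'
from h import *
L=lambda f:np.load(f,allow_pickle=True).item()
w1,k,sc,sd=L("w1.npy"),L("k_wrist.npy"),L("k_scene.npy"),L("k_side.npy")
for nm,prs in(("all",[(w1,(187.9,150.3)),(k,(315.4,65.5)),(sc,(270.8,239.9))]),("w",[(w1,(187.9,150.3)),(k,(315.4,65.5))]),("wk+sc",[(k,(315.4,65.5)),(sc,(270.8,239.9))])):
    X=tri(prs); b=wb(X)-[-84,-100]; print(nm,X.round(4),wb(X).round(1),"r",np.hypot(*b).round(1),"th",np.arctan2(b[1],-b[0]).round(3),[np.round(proj(p,X)-uv,1).tolist() for p,uv in prs])
im=k["pixels"].copy()
for x,y,z in[(-84,-100,27),(-69,-81.5,30),(5,-51.5,30),(-69,81.5,30),(5,51.5,30)]:
    u=proj(k,[*bw(x,y),z/1000]); print(x,y,u.round(0)); cv2.circle(im,tuple(int(v) for v in u),3,(0,255,255),1)
cv2.imwrite("pics/c6.png",im)
E
```

```text
all [0.6782 0.1352 0.0462] [-150.8 -117.3] r 69.0 th -0.254 [[0.2, -0.4], [-0.1, -0.2], [0.3, -0.1]]
w [0.6778 0.1349 0.0493] [-150.5 -116.9] r 68.6 th -0.25 [[0.1, 0.0], [0.1, -0.1]]
wk+sc [0.6784 0.1349 0.0458] [-151.1 -117.1] r 69.2 th -0.25 [[0.1, 0.2], [0.1, 0.0]]
-84 -100 [247.  75.]
-69 -81.5 [230.  90.]
5 -51.5 [158. 110.]
-69 81.5 [214. 233.]
5 51.5 [153. 201.]
```

View pics/c6.png

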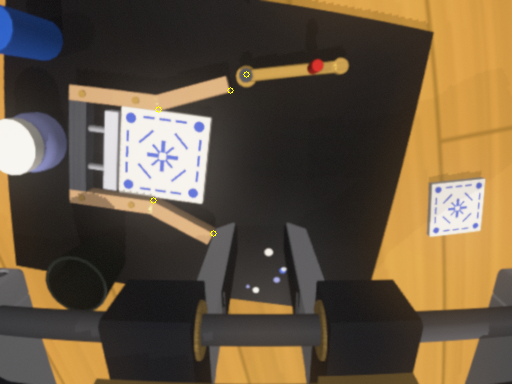

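The wrist view shows the tile square against the block at (165,155), and the predicted points land on the pivot and the rails. The peg is at (316,66), which is board (-151,-117), θ about -0.25, r 69 mm and mid-height 46 mm, all as expected.

```bash
cat > kp.py <<'E'
from h import *
import sys
# kp.py theta z n : peg pose at keeper angle theta
th,z,n=float(sys.argv[1]),float(sys.argv[2]),int(sys.argv[3]); dx=float(sys.argv[4]) if len(sys.argv)>4 else 0
s=manip.observe(); R0=R.from_rotvec(s["ee_rot"]); b=wb(s["tcp_pos"])-[-84,-100]
print("t",round(s["time"],2),"board",wb(s["tcp_pos"]).round(1),"z",round(s["tcp_pos"][2]*1000,1),"r",np.hypot(*b).round(1),"th",np.arctan2(b[1],-b[0]).round(3),"tool F",R0.inv().apply(s["force"]).round(2),"op",round(s["opening"],3),"q7",round(s["q"][6],2))
plan([*bw(-84-70*np.cos(th),-100+70*np.sin(th)),z/1000],tool(A-th,-1),n)
E
python3 kp.py -0.25 100 6
```

```text
t 14.68 board [-112.9    3.5] z 199.6 r 107.4 th 1.298 tool F [ 0.21 -0.68 -0.59] op 0.3 q7 -0.61
t 14.6833 dist 0.16131671108728488
[0.063, 0.031, 0.056] [0.001, -0.001, -0.559]
[0.052, 0.047, 0.055] [0.001, -0.001, -0.559]
[0.037, 0.06, 0.055] [0.001, -0.001, -0.559]
[0.019, 0.068, 0.055] [0.001, -0.001, -0.559]
[-0.0, 0.07, 0.055] [0.001, -0.001, -0.559]
[-0.02, 0.068, 0.055] [0.001, -0.001, -0.559]
```

Call:
{"op": "servo_tool", "data": {
  "series": [
    [0.5,[0,0,0],[0,0,-0.24]],
    [0.5,[0,0,0],[0,0,-0.24]],
    [0.5,[0,0,0],[0,0,-0.24]],
    [0.5,[0,0,0],[0,0,-0.24]],
    [0.5,[0,0,0],[0,0,-0.24]],
    [0.5,[0,0,0],[0,0,-0.24]],
    [0.5,[0,0,0],[0,0,-0.24]],
    [0.5,[0,0,0],[0,0,-0.24]],
    [0.5,[0,0,0],[0,0,-0.24]],
    [0.5,[0,0,0],[0,0,-0.24]],
    [0.5,[0,0,0],[0,0,-0.24]],
    [0.5,[0,0,0],[0,0,-0.24]],
    [0.5,[0,0,0],[0,0,-0.24]],
    [0.5,[0,0,0],[0,0,-0.24]]
  ]
}}

```text
time: 15.85
tcp_pos: [0.602, 0.0358, 0.2011]
ee_rot: [0.068, 3.139, 0.0]
force: [0.4, -0.7, -0.3]
opening: 0.498
```

```bash
python3 kp.py -0.25 100 6
```

```text
t 15.85 board [-112.5    1.9] z 201.1 r 105.8 th 1.298 tool F [-0.43 -0.71  0.28] op 0.498 q7 0.93
t 15.85 dist 0.16120195278969554
[-0.04, 0.057, 0.056] [0.0, 0.001, 0.017]
[-0.04, 0.057, 0.056] [0.0, 0.001, 0.017]
[-0.039, 0.057, 0.056] [0.0, 0.001, 0.017]
[-0.039, 0.058, 0.056] [0.0, 0.001, 0.017]
[-0.039, 0.058, 0.056] [0.0, 0.001, 0.017]
[-0.038, 0.058, 0.056] [0.0, 0.001, 0.017]
```

Call:
{"op": "servo_tool", "data": {
  "series": [
    [0.5,[-0.04,0.057,0.05],[0,0,0.017]],
    [0.5,[-0.04,0.057,0.05],[0,0,0.017]],
    [0.5,[-0.04,0.057,0.05],[0,0,0.017]],
    [0.5,[-0.039,0.057,0.05],[0,0,0.017]],
    [0.5,[-0.039,0.057,0.05],[0,0,0.017]],
    [0.5,[-0.035,0.055,0.05],[0,0,0.017]],
    [0.5,[0,0,0],[0,0,0]]
  ]
}}

```text
time: 16.43
tcp_pos: [0.6825, 0.1339, 0.1067]
ee_rot: [0.165, 3.135, -0.006]
force: [-0.3, 1.0, 0.6]
opening: 0.501
```

```bash
python3 kp.py -0.25 35 4
```

```text
t 16.43 board [-155.3 -117.6] z 106.7 r 73.4 th -0.242 tool F [ 0.37  0.96 -0.57] op 0.501 q7 0.7
t 16.4333 dist 0.07173741310468014
[0.003, 0.001, 0.06] [-0.002, 0.001, -0.006]
[0.003, 0.001, 0.06] [-0.002, 0.001, -0.006]
[0.003, 0.001, 0.06] [-0.002, 0.001, -0.006]
[0.003, 0.001, 0.06] [-0.002, 0.001, -0.006]
```

Call:
{"op": "servo_tool", "data": {
  "series": [
    [0.5,[0.004,0.001,0.055],[-0.002,0,-0.006]],
    [0.5,[0.004,0.001,0.055],[-0.002,0,-0.006]],
    [0.5,[0.004,0.001,0.055],[-0.002,0,-0.006]],
    [0.5,[0.003,0.001,0.04],[-0.002,0,-0.006]],
    [0.5,[0,0,0.015],[0,0,0]],
    [0.5,[0,0,0],[0,0,0]]
  ]
}}

```text
time: 16.93
tcp_pos: [0.6775, 0.1355, 0.0358]
ee_rot: [0.152, 3.136, -0.001]
force: [-0.7, 0.0, -0.4]
opening: 0.501
```

```bash
python3 kp.py -0.25 35 3
```

```text
t 16.93 board [-150.1 -117.4] z 35.8 r 68.3 th -0.257 tool F [ 0.73 -0.04  0.4 ] op 0.501 q7 0.65
t 16.9333 dist 0.0019369116138747246
[-0.002, -0.001, 0.001] [-0.001, 0.001, -0.002]
[-0.002, -0.001, 0.001] [-0.001, 0.001, -0.002]
[-0.002, -0.001, 0.001] [-0.001, 0.001, -0.002]
```

Now I pinch the peg.

Call:
{"op": "servo_tool", "data": {
  "series": [
    [0.1,[-0.003,0,0],[0,0,0]],
    [0.1,[0,0,0],[0,0,0]],
    [0.05,[0,0,0],[0,0,0]],
    [0.05,[0,0,0],[0,0,0]],
    [0.05,[0,0,0],[0,0,0]],
    [0.05,[0,0,0],[0,0,0]]
  ],
  "squeeze": 8
}}

```text
time: 17.43
tcp_pos: [0.6801, 0.1344, 0.0386]
ee_rot: [0.156, 3.133, -0.001]
force: [-1.3, -0.0, -4.5]
opening: 0.123
```

```bash
python3 kp.py 0.4 35 8
```

```text
t 17.43 board [-152.8 -117.3] z 38.6 r 70.9 th -0.246 tool F [ 1.32 -0.17  4.53] op 0.123 q7 0.65
t 17.4333 dist 0.044869277770035375
[0.006, -0.018, 0.001] [0.0, 0.001, 0.161]
[0.005, -0.018, 0.001] [0.0, 0.001, 0.161]
[0.003, -0.018, 0.001] [0.0, 0.001, 0.161]
[0.002, -0.019, 0.001] [0.0, 0.001, 0.161]
[0.0, -0.019, 0.002] [0.0, 0.001, 0.161]
[-0.001, -0.019, 0.002] [0.0, 0.001, 0.161]
[-0.003, -0.018, 0.002] [0.0, 0.001, 0.161]
[-0.004, -0.018, 0.002] [0.0, 0.001, 0.161]
```

Call:
{"op": "servo_tool", "data": {
  "series": [
    [0.05,[0.002,-0.019,0.001],[0,0,0.16]],
    [0.05,[0.001,-0.019,0.001],[0,0,0.16]],
    [0.05,[0.001,-0.019,0.001],[0,0,0.16]],
    [0.05,[0.001,-0.019,0.001],[0,0,0.16]],
    [0.05,[0.001,-0.019,0.001],[0,0,0.16]]
  ]
}}

```text
time: 17.85
tcp_pos: [0.6728, 0.1096, 0.0386]
ee_rot: [0.792, 3.032, 0.009]
force: [1.9, 0.8, -0.7]
opening: 0.125
```

```bash
python3 kp.py 0.8 36 10
```

```text
t 17.85 board [-154.3  -91.4] z 38.6 r 70.9 th 0.121 tool F [-1.23  1.64  0.77] op 0.125 q7 0.31
t 17.85 dist 0.0469609444525078
[0.005, -0.015, 0.001] [0.002, 0.001, 0.126]
[0.004, -0.015, 0.001] [0.002, 0.001, 0.126]
[0.003, -0.015, 0.001] [0.002, 0.001, 0.126]
[0.002, -0.016, 0.001] [0.002, 0.001, 0.126]
[0.001, -0.016, 0.001] [0.002, 0.001, 0.126]
[-0.0, -0.016, 0.001] [0.002, 0.001, 0.126]
[-0.001, -0.016, 0.001] [0.002, 0.001, 0.126]
[-0.002, -0.015, 0.001] [0.002, 0.001, 0.126]
[-0.003, -0.015, 0.001] [0.002, 0.001, 0.126]
[-0.004, -0.015, 0.001] [0.002, 0.001, 0.126]
```

Call:
{"op": "servo_tool", "data": {
  "series": [
    [0.05,[0.001,-0.019,0.001],[0,0,0.16]],
    [0.05,[0.001,-0.019,0.001],[0,0,0.16]],
    [0.05,[0.001,-0.019,0.001],[0,0,0.16]],
    [0.05,[0.001,-0.019,0.001],[0,0,0.16]],
    [0.05,[0.001,-0.019,0.001],[0,0,0.16]],
    [0.05,[0.001,-0.019,0.001],[0,0,0.16]],
    [0.05,[0.001,-0.019,0.001],[0,0,0.16]],
    [0.05,[0.001,-0.019,0.001],[0,0,0.16]],
    [0.05,[0.001,-0.019,0.001],[0,0,0.16]]
  ]
}}

```text
time: 18.6
tcp_pos: [0.6374, 0.0759, 0.0385]
ee_rot: [1.856, 2.518, 0.024]
force: [3.7, -2.6, -1.3]
opening: 0.126
```

```bash
python3 kp.py 1.3 36 7
```

```text
t 18.6 board [-132.4  -47.8] z 38.5 r 71.2 th 0.824 tool F [-3.55  2.73  1.37] op 0.126 q7 -0.34
t 18.6 dist 0.03341985573318529
[0.003, -0.016, 0.001] [0.006, -0.001, 0.107]
[0.002, -0.016, 0.001] [0.006, -0.001, 0.107]
[0.001, -0.016, 0.001] [0.006, -0.001, 0.107]
[0.0, -0.016, 0.001] [0.006, -0.001, 0.107]
[-0.001, -0.016, 0.001] [0.006, -0.001, 0.107]
[-0.002, -0.016, 0.001] [0.006, -0.001, 0.107]
[-0.002, -0.016, 0.001] [0.006, -0.001, 0.107]
```

Call:
{"op": "servo_tool", "data": {
  "series": [
    [0.05,[0,-0.019,0.001],[0.006,0,0.15]],
    [0.05,[0,-0.019,0.001],[0.006,0,0.15]],
    [0.05,[0,-0.019,0.001],[0.006,0,0.15]],
    [0.05,[0,-0.019,0.001],[0.006,0,0.15]],
    [0.05,[0,-0.019,0.001],[0.006,0,0.15]],
    [0.05,[0,-0.019,0.001],[0.006,0,0.15]],
    [0.05,[0,-0.016,0],[0,0,0.15]],
    [0.05,[0,-0.014,0],[0,0,0.1]]
  ]
}}

```text
time: 19.27
tcp_pos: [0.596, 0.0707, 0.0385]
ee_rot: [2.533, 1.851, 0.011]
force: [2.0, -0.5, -6.5]
opening: 0.127
```

```bash
python3 kp.py 1.7 37 7
```

```text
t 19.27 board [-95.1 -28.9] z 38.5 r 71.9 th 1.416 tool F [0.14 1.97 6.52] op 0.127 q7 -0.88
t 19.2667 dist 0.02026046392498464
[0.001, -0.01, 0.001] [0.002, -0.001, 0.047]
[0.001, -0.01, 0.001] [0.002, -0.001, 0.047]
[0.001, -0.01, 0.001] [0.002, -0.001, 0.047]
[0.0, -0.01, 0.001] [0.002, -0.001, 0.047]
[0.0, -0.01, 0.001] [0.002, -0.001, 0.047]
[-0.0, -0.01, 0.001] [0.002, -0.001, 0.047]
[-0.0, -0.01, 0.001] [0.002, -0.001, 0.047]
```

Call:
{"op": "servo_tool", "data": {
  "series": [
    [0.05,[0.001,-0.009,0.003],[0.002,0,0.065]],
    [0.05,[0.001,-0.009,0.003],[0.002,0,0.065]],
    [0.05,[0.001,-0.009,0.002],[0.002,0,0.065]],
    [0.05,[0.001,-0.009,0.001],[0,0,0.065]],
    [0.05,[0.001,-0.009,0.001],[0,0,0.065]],
    [0.05,[0.001,-0.009,0.001],[0,0,0.065]]
  ]
}}

```text
time: 19.77
tcp_pos: [0.5835, 0.0743, 0.0383]
ee_rot: [2.709, 1.573, 0.012]
force: [-0.5, -4.3, 1.4]
opening: 0.128
```

```bash
python3 kp.py 1.8 37 7
```

```text
t 19.77 board [-82.1 -28.1] z 38.3 r 71.9 th 1.597 tool F [-3.96  1.72 -1.35] op 0.128 q7 -1.08
t 19.7667 dist 0.014590324417798142
[0.001, -0.007, 0.001] [0.003, -0.001, 0.016]
[0.001, -0.007, 0.001] [0.003, -0.001, 0.016]
[0.0, -0.007, 0.001] [0.003, -0.001, 0.016]
[0.0, -0.007, 0.001] [0.003, -0.001, 0.016]
[0.0, -0.007, 0.001] [0.003, -0.001, 0.016]
[0.0, -0.007, 0.001] [0.003, -0.001, 0.016]
[0.0, -0.007, 0.001] [0.003, -0.001, 0.016]
```

Call:
{"op": "servo_tool", "data": {
  "series": [
    [0.05,[0,-0.008,0.001],[0.002,0,0.03]],
    [0.05,[0,-0.008,0.001],[0.002,0,0.03]],
    [0.05,[0,-0.007,0.001],[0,0,0.03]]
  ]
}}

```text
time: 20.02
tcp_pos: [0.578, 0.0766, 0.0382]
ee_rot: [2.746, 1.506, 0.011]
force: [0.6, -5.0, 3.4]
opening: 0.12
```

Call:
{"op": "servo_tool", "data": {
  "series": [
    [0.05,[0,-0.006,0.001],[0,0,0.03]],
    [0.05,[0,-0.006,0],[0,0,0.03]]
  ]
}}

```text
time: 20.18
tcp_pos: [0.5751, 0.0781, 0.0383]
ee_rot: [2.77, 1.461, 0.012]
force: [1.1, -4.3, -0.3]
opening: 0.126
```

```bash
python3 kp.py 1.8 37 3
```

```text
t 20.18 board [-73.  -28.9] z 38.3 r 72.0 th 1.725 tool F [-2.91  3.34  0.36] op 0.126 q7 -1.16
t 20.1833 dist 0.005839229128677908
[0.002, -0.006, 0.001] [0.009, -0.001, -0.018]
[0.002, -0.006, 0.001] [0.009, -0.001, -0.018]
[0.002, -0.006, 0.001] [0.009, -0.001, -0.018]
```

Call:
{"op": "servo_tool", "data": {
  "series": [
    [0.05,[0,-0.005,0],[0,0,0]],
    [0.05,[0,-0.005,0],[0,0,0]]
  ]
}}

```text
time: 20.35
tcp_pos: [0.5724, 0.0798, 0.0383]
ee_rot: [2.77, 1.459, 0.012]
force: [1.6, -3.7, 2.7]
opening: 0.129
```

Call:
{"op": "servo_tool", "data": {
  "series": [
    [0.05,[0,-0.005,0],[0,0,0]]
  ]
}}

```text
time: 20.43
tcp_pos: [0.5711, 0.0807, 0.0382]
ee_rot: [2.77, 1.459, 0.012]
force: [1.0, -4.5, 2.7]
opening: 0.125
```

```bash
python3 kp.py 1.8 37 3
```

```text
t 20.43 board [-68.3 -30. ] z 38.2 r 71.7 th 1.791 tool F [-3.13  3.35 -2.62] op 0.125 q7 -1.17
t 20.4333 dist 0.002230733031101707
[0.002, -0.001, 0.001] [0.009, -0.001, -0.019]
[0.002, -0.001, 0.001] [0.009, -0.001, -0.019]
[0.002, -0.001, 0.001] [0.009, -0.001, -0.019]
```

Call:
{"op": "servo_tool", "data": {
  "series": [
    [0.05,[0,-0.004,0],[0,0,0]]
  ]
}}

```text
time: 20.52
tcp_pos: [0.57, 0.0816, 0.0383]
ee_rot: [2.77, 1.46, 0.012]
force: [1.6, -3.5, 2.4]
opening: 0.122
```

Call:
{"op": "servo_tool", "data": {
  "series": [
    [0.05,[0,-0.004,0],[0,0,0]]
  ]
}}

```text
time: 20.6
tcp_pos: [0.569, 0.0824, 0.0383]
ee_rot: [2.77, 1.46, 0.012]
force: [0.4, -2.9, 1.5]
opening: 0.128
```

Call:
{"op": "servo_tool", "data": {
  "series": [
    [0.05,[0,-0.004,0],[0,0,0]]
  ]
}}

```text
time: 20.68
tcp_pos: [0.5685, 0.0826, 0.0383]
ee_rot: [2.769, 1.46, 0.014]
force: [9.7, -10.9, -4.0]
opening: 0.125
```

```bash
python3 kp.py 1.8 37 3
```

```text
t 20.68 board [-65.2 -30.9] z 38.3 r 71.6 th 1.836 tool F [-3.49 14.12  4.16] op 0.125 q7 -1.17
t 20.6833 dist 0.003313068981831334
[0.002, 0.003, 0.001] [0.009, -0.001, -0.018]
[0.002, 0.003, 0.001] [0.009, -0.001, -0.018]
[0.002, 0.003, 0.001] [0.009, -0.001, -0.018]
```

The nose meets the tile: the tangential force jumps to 14 N at the peg, about 8 N at the nose. Releasing now.

Call:
{"op": "servo_tool", "data": {
  "series": [
    [0.05,[0,0,0],[0,0,0]],
    [0.4,[0,0,0],[0,0,0]],
    [0.4,[0,0,0],[0,0,0]],
    [0.4,[0,0,0],[0,0,0]]
  ]
}}

```text
time: 21.02
tcp_pos: [0.5682, 0.0842, 0.0381]
ee_rot: [2.769, 1.463, 0.015]
force: [-0.7, 0.3, -0.2]
opening: 0.302
```

```bash
python3 kp.py 1.8 37 3
```

```text
t 21.02 board [-64.4 -32.3] z 38.1 r 70.5 th 1.853 tool F [-0.12 -0.77  0.16] op 0.302 q7 -1.17
t 21.0167 dist 0.003884790574859387
[0.001, 0.004, 0.001] [0.009, -0.002, -0.017]
[0.001, 0.004, 0.001] [0.009, -0.002, -0.017]
[0.0, 0.004, 0.001] [0.009, -0.002, -0.017]
```

Call:
{"op": "servo_tool", "data": {
  "series": [
    [0.4,[0,0,-0.03],[0,0,0]],
    [0.4,[0,0,-0.06],[0,0,0]],
    [0.4,[0,0,-0.1],[0,0,0]],
    [0.4,[0,0,-0.13],[0,0,0]],
    [0.4,[0.1,0,-0.13],[0,0,0]],
    [0.4,[0.1,0,-0.13],[0,0,0]],
    [0.4,[0.1,0,-0.13],[0,0,0]],
    [0.4,[0,0,0],[0,0,0]]
  ]
}}

```text
time: 21.68
tcp_pos: [0.6058, 0.1524, 0.2434]
ee_rot: [2.772, 1.47, 0.009]
force: [-0.9, 0.6, 0.0]
opening: 0.397
```

```bash
python3 - <<'E'
from h import *
o=[]
p=manip.grab_frame("wrist"); im=p["pixels"].copy(); np.save("f_w.npy",p,allow_pickle=True)
q=manip.grab_frame("side"); s2=cv2.resize(q["pixels"][130:330,90:356],(800,600),interpolation=cv2.INTER_CUBIC)
for n,f in(("wrist",p),("side",q)):
    for r in manip.silhouettes("tile",f):
        v,res=fitrect([(f,quad(r["mask"]))],.1,.1,0,.024); b=wb(v[:2])
        if abs(b[1])<60 and b[0]>-100: print(n,b.round(1),round(np.mod(v[2]-A+np.pi/4,np.pi/2)-np.pi/4,3),abs(res).max())
cv2.imwrite("pics/f_w.png",im); cv2.imwrite("pics/f_s.png",s2)
h=cv2.cvtColor(im,cv2.COLOR_BGR2HSV); m=((h[...,0]<6)|(h[...,0]>174))&(h[...,1]>170)&(h[...,2]>90)
k,l,st,ce=cv2.connectedComponentsWithStats(m.astype(np.uint8))
for i in range(1,k):
    if st[i][4]>12: b=wb(atz(p,ce[i],.055))-[-84,-100]; print(ce[i],b,np.hypot(*b),np.arctan2(b[1],-b[0]))
print(manip.observe()["time"])
E
```

```text
wrist [-3.7  0.3] 0.116 26.7
side [-1.2  0.9] -0.036 6.1
21.8833
```

View pics/f_w.png

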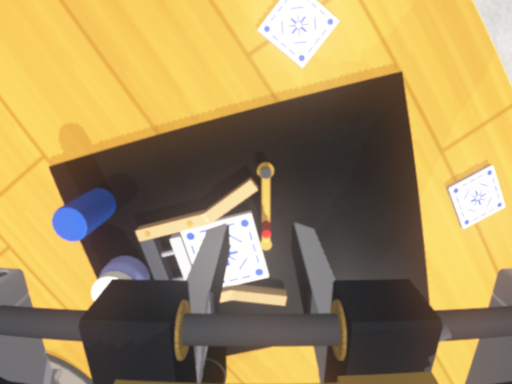

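View pics/f_s.png

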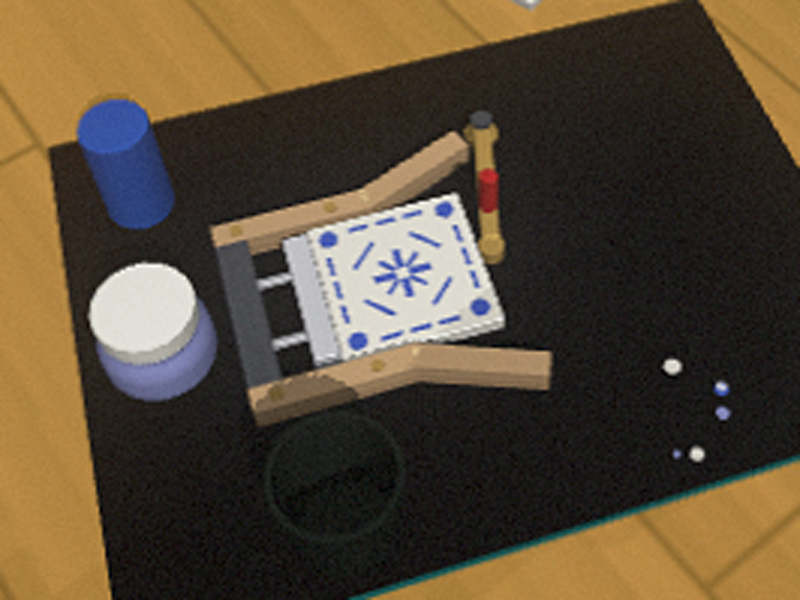

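The wrist view shows the nose at (266,243) touching the tile's rear edge and the tile against the block. The side crop agrees, with jar, cup and tumbler where they were. I'll take one closer look to confirm the nip.

Call:
{"op": "servo_tool", "data": {
  "series": [
    [0.4,[-0.12,0,0],[0,0,0]],
    [0.4,[-0.12,0,0],[0,0,0]],
    [0.4,[-0.12,0,0],[0,0,0]],
    [0.4,[-0.12,0,0],[0,0,0]],
    [0.4,[-0.1,0,0.06],[0,0,0]],
    [0.4,[-0.06,0,0.1],[0,0,0]],
    [0.4,[0,0,0.06],[0,0,0]],
    [0.4,[0,0,0],[0,0,0]]
  ]
}}

```text
time: 22.55
tcp_pos: [0.4767, -0.0258, 0.1582]
ee_rot: [-2.781, -1.455, 0.033]
force: [0.0, 0.4, -0.7]
opening: 0.398
```

```bash
python3 - <<'E'
from h import *
p=manip.grab_frame("wrist"); cv2.imwrite("pics/g.png",cv2.resize(p["pixels"][:300],(800,469),interpolation=cv2.INTER_CUBIC))
r=max(manip.silhouettes("tile",p),key=lambda r:r["mask"].sum()); q=quad(r["mask"]); v,res=fitrect([(p,q)],.1,.1,0,.024); print(q.tolist(),wb(v[:2]),np.mod(v[2]-A+np.pi/4,np.pi/2)-np.pi/4,abs(res).max())
s=manip.observe();print(s["time"],s["force"])
E
```

```text
[[284.0, 120.0], [184.0, 146.0], [151.0, 43.0], [256.0, 8.0]] [-1.0610599  -0.74177331] 0.00021544692942487842 1.3
22.65 [ 0.53440379 -0.0469197   0.51579428]
```

View pics/g.png

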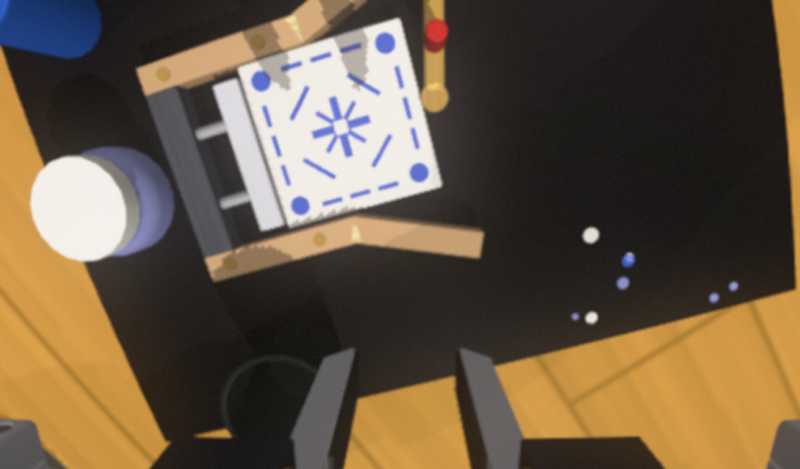

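The close view shows the tile flush on the block, from (240,85) to (290,225). It measures y = -0.7 mm and yaw 0.000. The nose at (434,97) touches the middle of the rear edge, and the robot is clear, so I'm handing in.

```bash
python3 -c "
from rig import manip
print(manip.finish_job())"
```

```text
the job is handed in; nothing more can be done
None
```

The tile is home, with the keeper nipping it against the back stop. I handed the job in at about 23 s of robot time, with the arm clear of everything.

**Tile:** I pushed it with two fingertips behind its rear edge. The first push left it about 13 mm off to one side, so I eased off and steered it back before it entered the rails. I then fed it in slowly until I felt the block. The force readings there were 13.6 N at contact, then 8.8 N steady; sliding it took 2–3 N.

**Keeper:** I pinched the red peg, swung the bar round to about 1.84 rad, stopped when the peg force rose to 14 N (about 8 N at the nose by my estimate), and let go.

**Last checks:**
- **Position:** the close wrist picture put the tile at board x = -1.1 mm and y = -0.7 mm, with a yaw of 0.000 rad. It looked flat, with its front edge on the block.
- **Nip:** the nose touches the middle of the rear edge in that picture. I could only judge the contact by eye and from the peg force.
- **Other objects:** the jar, cup and tumbler look unmoved. I didn't measure them again.
- **Disagreement:** the side camera gave a yaw of -0.036 rad, but its fit was rough (6 mm error against 1.3 mm for the wrist view), so I trusted the wrist view.
- **Failed check:** the automatic search for the red peg found nothing in the final wrist picture, so the 1.84 rad angle comes from the arm's position.

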